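# Sort paint canisters by heft

## Robot

A 6-joint arm with a two-finger parallel gripper is mounted at the origin on the work surface. World frame = base frame: x ahead of the robot, y to its left, z up, the work surface at z = 0. Lengths are in m, angles in degrees, forces in N, time in s.
With the tool pointing down it reaches from about 0.25 to 0.725 m from the base axis. Payload 9.7 kg.
Tool frame: the origin (TCP) lies where the fingers leave the gripper's body, on its centre line; the fingertips stand 73 mm ahead of it and the grasp point (between the pads) lies 54 mm ahead of it; y points along the fingers, x is the direction in which the jaws open and shut, and the axes are right-handed (so a half turn about y gives the same grasp; the last joint's range is limited). The gripper opens to 85 mm and grips with 20 to 120 N. Pads are 22 mm wide; open, the fingers measure 114 mm over their backs; the gripper's body (76 mm by 85 mm) begins 54 mm behind the grasp point. The pads swing forward as they close: fully open they stand 13 mm farther back than shut.
Start: joints at [-68.354, 4.979, 10.078, 95.1, 0, 90], TCP at [0.203, -0.511, 0.304] pointing down, gripper open.
Joint ranges: [-179.16, 179.16], [-48.56, 103.87], [-65.8, 70.77], [-126.05, 130.52], [-82.76, 87.17], [-180, 180]. Speed limits (degrees/s): [127.2, 127.2, 147.25, 180, 180, 180].

## Interface

Orientations are given as [roll, pitch, yaw] about the fixed x, y, z axes, in that order (R = Rz(yaw) Ry(pitch) Rx(roll)).
In Python, from workcell import sensors, imaging, bot, models gives the robot as it stands.
- The arm moves only by the tool arm_command, never from a script. Its argument "rows" is one flat list of numbers, 7 for each row, row after row: the shift along the tool's x, y, z in cm, then the turn, a rotation vector about the tool's x, y, z in degrees, then the gripper's target within -1 to 1 (fully open at 1, half-way at 0, shut at -1). A call has 1 to 12 rows; each row is the pose to reach, as a shift and turn from the pose commanded when the call began, along the tool's axes at that moment; what a row does not reach only later rows make up. A row lasts 1/12 s, in which the tool goes at most 41.7 mm and 7.16 degrees, less where a joint would pass 70% of its speed; a pose out of reach is approached as far as the arm can. A call with a gripper value outside its range is refused whole. The fingers move at their own pace and stop on an object; "force" is the grip in N (left out, the last holds). Time passes only in rows, so rows that repeat a pose let the fingers close. It gives the time, the measured TCP pose, the force and the opening at its end, in the units of the state.
- sensors.get_obs(): the state, without advancing time (a new reading comes with each control period).
- imaging.camera(name): name is "side" or "top" or "wrist"; returns a dict with "pixels" (384x512x3 uint8, blue, green, red), "z_map" (384x512 float32, m along the optical axis (not along the pixel's ray), 0 where there is no reading), "camera_matrix" (3x3 intrinsics, pixels), "D" ([k1, k2, p1, p2, k3] as OpenCV has them; the pictures are not rectified), "world_from_camera" (4x4, takes a point from camera to world coordinates). Camera axes: x right, y up, looking along -z (the intrinsics and any distortion apply to the point x, -y, -z); pixel columns grow to the right and rows downward; lengths in m; the calibration is good to about 2 mm. A picture is of the moment at which its call begins.
- bot.job_done(): hands the job in, once; it reports no verdict.
Trained networks look in the newest picture that a camera, given by its name, has taken for a name from the list of things; names that differ only in an ending like _2 or _b are one class to them, and where a whole thing is asked for, a point or a joint stands for the part that bears it (a point fixed in the world has none). Each returns a list of dicts, best first, with "conf" (0 to 1); they miss things now and then, are a little off and sometimes report something else, mostly with a low value. They report only what shows in the picture. A call takes as long as a camera call. They do not tell look-alikes from the thing itself.
- models.search_frame(thing, camera): "extent" ([centre column, centre row, width, height] in pixels, round what is visible of it).
- models.spot_point(thing, camera): "location" ([column, row] in pixels: a listed point, or the origin of a listed thing).
The state is a dict: "time": time; "q": joint angles; "qd": joint speeds; "joint_efforts": joint torques, N m; "ee_pos": TCP position; "tcp_rot": TCP orientation; "wrist_force": force on the tool from outside, world axes, zero at the start; "torque": the same for the moment, N m; "opening": finger opening in m.
Only numpy, scipy, OpenCV 4.12 (cv2) and the standard library are available. Lean on these libraries where they do the work, as an engineer would, in place of code of your own. Each camera call takes 0.05 s, during which the arm holds its last target.

## Task

Two purple canisters on the craft table look the same but weigh differently: lift them to feel the weight, then put each in the nest for its class: red for heavy (about 0.5 kg), yellow for medium (about 0.27 kg), blue for light (about 0.1 kg). Press each one gently (never harder than 25 N) down on the stiff plate in its pocket until it is fully home, keep the canisters upright, and leave the green canister, glue, red pot and stamp where they are.

Things in the scene. Friction and masses are not known exactly. Their poses are not given: they have to be found in the camera images.
- can_a: Purple canister, flat yellow lid, closed, upright, 52 mm across, 80 mm tall. Origin: centre of underside, z up. Both look alike; inside, unseen and drawn anew each run: a cork core (0.10 kg with canister), a wooden one (0.27 kg) or a steel one (0.49 kg), all within 10 percent, never the same in both. The core has 3 mm play.
- can_b: Purple canister, flat yellow lid, closed, upright, 52 mm across, 80 mm tall. Origin: centre of underside, z up. Both look alike; inside, unseen and drawn anew each run: a cork core (0.10 kg with canister), a wooden one (0.27 kg) or a steel one (0.49 kg), all within 10 percent, never the same in both. The core has 3 mm play.
- nest_red: Fixed red block for heavy canisters, 80 x 80 x 42 mm, round pocket 56 mm wide in the middle of its top, 2 mm chamfer. Origin: centre of underside, z up. In the pocket a stiff push-plate, top 15 to 23 mm above the origin at first (varies); a canister's weight does not move it, about 7 N does, and it stays put. At its bottom stop its top (a home canister's underside) is at 13 mm.
- nest_yellow: Fixed yellow block for medium canisters, 80 x 80 x 42 mm, round pocket 56 mm wide in the middle of its top, 2 mm chamfer. Origin: centre of underside, z up. In the pocket a stiff push-plate, top 15 to 23 mm above the origin at first (varies); a canister's weight does not move it, about 7 N does, and it stays put. At its bottom stop its top (a home canister's underside) is at 13 mm.
- nest_blue: Fixed blue block for light canisters, 80 x 80 x 42 mm, round pocket 56 mm wide in the middle of its top, 2 mm chamfer. Origin: centre of underside, z up. In the pocket a stiff push-plate, top 15 to 23 mm above the origin at first (varies); a canister's weight does not move it, about 7 N does, and it stays put. At its bottom stop its top (a home canister's underside) is at 13 mm.
- old_can: Green canister with a black lid, same size as the purple ones, standing on the table; not part of the job, its weight tells nothing. Origin: centre of its underside.
- glue: Orange glue bottle with a white cap, 40 mm across, 120 mm tall, standing; leave alone. Origin: centre of its underside.
- pot: Red paint pot with a white lid, 64 mm across and 50 mm tall; leave alone. Origin: centre of its underside.
- stamp: Wooden hand stamp, 45 x 35 x 25 mm, rubber side down; leave alone. Origin: centre of its underside.
Mind the look-alikes: they are no part of the job. Leave any orange look-alike of the nest_red alone. Leave any turquoise look-alike of the nest_blue alone.

How it is judged (in metres and radians):
On the way:
1. a purple canister is held in the fingers, its underside more than 30 mm above the table (((height (world z) of can_a above 0.03 m and contact force between the fingers and can_a above 1 N) or (height (world z) of can_b above 0.03 m and contact force between the fingers and can_b above 1 N))), for 0.2 s.
At the end, for the whole second after the job is handed in: Both purple canisters rest released, each in its class's nest (load on the nest: red over 3.7 N, yellow 1.8 to 3.7 N, blue under 1.8 N), underside less than 15.5 mm above the nest's origin (stop at 13 mm), within 6 mm of its axis, upright within 0.08 rad (((z of can_a in the frame of nest_red below 0.0155 m and horizontal distance between can_a and nest_red below 0.006 m and angle between can_a's own z axis and vertical below 0.08 rad and contact force between can_a and nest_red between 3.7 and 99 N) or (z of can_a in the frame of nest_yellow below 0.0155 m and horizontal distance between can_a and nest_yellow below 0.006 m and angle between can_a's own z axis and vertical below 0.08 rad and contact force between can_a and nest_yellow between 1.8 and 3.7 N) or (z of can_a in the frame of nest_blue below 0.0155 m and horizontal distance between can_a and nest_blue below 0.006 m and angle between can_a's own z axis and vertical below 0.08 rad and contact force between can_a and nest_blue between 0.5 and 1.8 N)) and ((z of can_b in the frame of nest_red below 0.0155 m and horizontal distance between can_b and nest_red below 0.006 m and angle between can_b's own z axis and vertical below 0.08 rad and contact force between can_b and nest_red between 3.7 and 99 N) or (z of can_b in the frame of nest_yellow below 0.0155 m and horizontal distance between can_b and nest_yellow below 0.006 m and angle between can_b's own z axis and vertical below 0.08 rad and contact force between can_b and nest_yellow between 1.8 and 3.7 N) or (z of can_b in the frame of nest_blue below 0.0155 m and horizontal distance between can_b and nest_blue below 0.006 m and angle between can_b's own z axis and vertical below 0.08 rad and contact force between can_b and nest_blue between 0.5 and 1.8 N)) and linear speed of each of can_a, can_b below 0.02 m/s); the robot touches nothing.
It fails at once if a canister is pressed or knocked against a nest with more than 25 N (contact force between any of can_a, can_b and nest_red above 25 N or contact force between any of can_a, can_b and nest_yellow above 25 N or contact force between any of can_a, can_b and nest_blue above 25 N).
It fails at once if a purple canister tips by more than 35 degrees (angle between any of can_a, can_b's own z axis and vertical above 0.61 rad).
It fails at once if the green canister, glue bottle, red pot or stamp is moved by more than 15 mm (distance of any of old_can, glue, pot, stamp from where it was at the start of the episode above 0.015 m).
It also fails if it takes over 64 s, if anything falls off the work surface, if the arm or the gripper's body presses on something with over 40 N, if the wrist force passes 120 N, or if a joint passes its speed limit or range.

## Working session

There is one attempt and no reset: what is moved stays moved. The work goes in short steps, Python scripts to look and compute and a tool call to move; the robot and the scene stay as the last step left them, time stands still between calls to the robot, and variables do not carry over. Pictures are saved under pics/ and viewed, and the job is handed in when it is done.

Besides the shell and the picture viewer there is one more tool, called after ">>>" as name(argument=value, ...) on one line, values as JSON. arm_command: Moves the arm, as the interface text tells. Its arguments: {"type":"object","properties":{"rows":{"type":"array","items":{"type":"number"}},"force":{"type":"number"}},"required":["rows"]}

```bash
mkdir -p pics; ls
cat > h.py <<'E'
import numpy as np, cv2
from workcell import sensors, imaging, bot, models
def snap(name,fn=None):
    c=imaging.camera(name)
    if fn: cv2.imwrite('pics/'+fn,c['pixels'])
    return c
def ray(c,u,v):
    p=cv2.undistortPoints(np.array([[[u,v]]],float),np.array(c['camera_matrix'],float),np.array(c['D'],float))[0,0]
    d=np.array([p[0],-p[1],-1.0]); T=np.array(c['world_from_camera'])
    return T[:3,3],T[:3,:3]@d
def at_depth(c,u,v):
    z=c['z_map'][int(round(v)),int(round(u))]
    o,d=ray(c,u,v); return o+d*z
def at_z(c,u,v,z):
    o,d=ray(c,u,v); return o+d*(z-o[2])/d[2]
def cloud(c):
    H,W=c['z_map'].shape
    uu,vv=np.meshgrid(np.arange(W),np.arange(H))
    p=cv2.undistortPoints(np.stack([uu,vv],-1).reshape(-1,1,2).astype(float),np.array(c['camera_matrix'],float),np.array(c['D'],float))[:,0]
    z=c['z_map'].reshape(-1,1)
    P=np.hstack([p[:,:1]*z,-p[:,1:]*z,-z]); T=np.array(c['world_from_camera'])
    W_=P@T[:3,:3].T+T[:3,3]; W_[z[:,0]==0]=np.nan
    return W_.reshape(H,W,3)
E
python3 - <<'E'
from h import *
print(sensors.get_obs())
for n in ['side','top','wrist']:
    c=snap(n,n+'0.png'); print(n,np.round(c['world_from_camera'],3).tolist(),c['camera_matrix'].tolist() if hasattr(c['camera_matrix'],'tolist') else c['camera_matrix'],c['D'])
    for t in ['can_a','nest_red','nest_yellow','nest_blue','old_can','glue','pot','stamp']:
        print(t,[(round(r['conf'],2),[int(x) for x in r['extent']]) for r in models.search_frame(t,n)][:4])
print(sensors.get_obs()['time'])
E
```

```text
pics
{'time': 0.0, 'q': array([-6.83550428e+01,  5.01227135e+00,  1.00343360e+01,  9.50993222e+01,
        1.28286185e-03,  8.99996261e+01]), 'qd': array([ 0.04061628, -0.01588094,  0.14645328, -0.0461418 , -0.04384597,
       -0.14855987]), 'joint_efforts': array([-1.01330825e-03, -5.20394075e+01,  4.64805436e+01,  1.63160800e-02,
       -5.47829848e-05, -1.64475853e-05]), 'ee_pos': array([ 0.20282652, -0.51109636,  0.30317071]), 'tcp_rot': array([-8.99987166e+01,  7.72575110e-02, -6.83546689e+01]), 'wrist_force': array([-0.00771778,  0.15274053,  0.73765331]), 'torque': array([-0.00073871, -0.02416575, -0.02401599]), 'opening': 0.0852735627115331}
side [[-0.856, 0.308, -0.415, 0.13], [-0.517, -0.517, 0.683, 0.724], [-0.004, 0.799, 0.601, 0.703], [0.0, 0.0, 0.0, 1.0]] [[404.179879965988, 0.0, 259.04236702582597], [0.0, 404.179879965988, 196.1840791079537], [0.0, 0.0, 1.0]] [-0.13115777  0.          0.          0.          0.        ]
can_a [(0.96, [291, 186, 20, 31]), (0.82, [338, 168, 18, 27])]
nest_red [(0.74, [238, 218, 42, 38]), (0.64, [185, 206, 40, 36])]
nest_yellow [(0.59, [2
[... 621 characters left out ...]
, [210, 125, 43, 35]), (0.57, [225, 185, 34, 37])]
nest_yellow [(0.97, [176, 201, 34, 38])]
nest_blue [(0.98, [122, 151, 37, 35]), (0.55, [121, 202, 38, 34])]
old_can [(0.76, [324, 163, 26, 23])]
glue [(0.63, [264, 147, 18, 24]), (0.27, [225, 184, 37, 38])]
pot [(0.7, [386, 155, 36, 29])]
stamp [(0.84, [154, 260, 15, 15])]
wrist [[0.367, 0.893, 0.258, 0.27], [-0.93, 0.353, 0.102, -0.485], [0.0, -0.278, 0.961, 0.373], [0.0, 0.0, 0.0, 1.0]] [[277.96497469644015, 0.0, 253.62987702365143], [0.0, 277.96497469644015, 190.73168207644994], [0.0, 0.0, 1.0]] [-0.0339968  0.         0.         0.         0.       ]
can_a []
nest_red []
nest_yellow []
nest_blue []
old_can []
glue []
pot []
stamp []
1.35
```

View pics/top0.png

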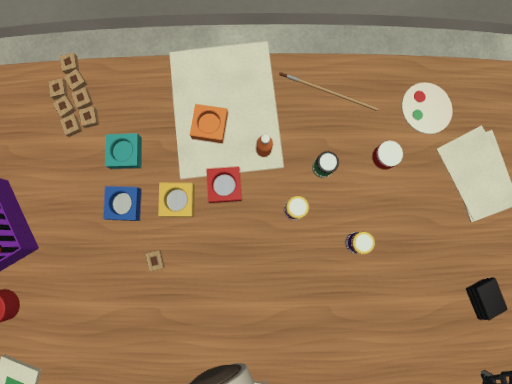

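View pics/side0.png

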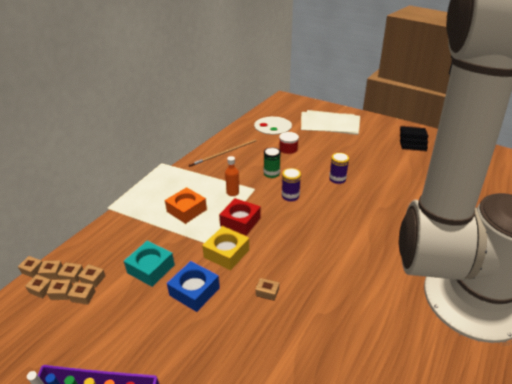

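View pics/wrist0.png

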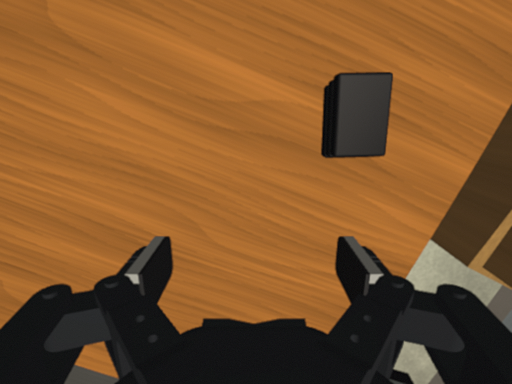

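```bash
cat > m1.py <<'E'
from h import *
import pickle
cs={n:snap(n) for n in ['top','side']}
pickle.dump(cs,open('cs.pkl','wb'))
boxes={'top':dict(canA=(297,207,22),canB=(361,243,24),red=(224,184,26),yel=(176,199,26),blue=(122,203,26),green=(326,163,22),glue=(265,146,16)),
'side':dict(canA=(291,186,22),canB=(339,168,22),red=(240,216,30),yel=(226,247,32),blue=(193,286,36),green=(272,163,22),glue=(232,178,26))}
for n in cs:
    c=cs[n]; P=cloud(c)
    for k,(u,v,r) in boxes[n].items():
        S=P[v-r:v+r,u-r:u+r].reshape(-1,3); S=S[~np.isnan(S[:,0])]
        hi={'c':(0.07,.095),'g':(0.07,.095)}.get(k[0],(0.036,0.05))
        if k=='glue': hi=(.1,.13)
        if k=='green': hi=(.07,.095)
        T=S[(S[:,2]>hi[0])&(S[:,2]<hi[1])]
        tb=S[S[:,2]<0.008]
        print(n,k,len(T),'min',np.round(T.min(0),4),'max',np.round(T.max(0),4),'mid',np.round((T.min(0)+T.max(0))/2,4),'zmed',np.round(np.median(T[:,2]),4),'table',np.round(np.median(tb[:,2]),4) if len(tb) else None)
        if k in('red','yel','blue'):
            ar=cv2.minAreaRect((T[:,:2]*1000).astype(np.float32)); print('   rect',ar)
E
python3 m1.py
```

```text
top canA 410 min [ 0.5127 -0.1433  0.0705] max [ 0.5613 -0.0925  0.0862] mid [ 0.537  -0.1179  0.0783] zmed 0.0801 table -0.0002
top canB 414 min [ 0.4254 -0.2947  0.07  ] max [ 0.4762 -0.2424  0.0841] mid [ 0.4508 -0.2685  0.077 ] zmed 0.0796 table -0.0005
top red 704 min [0.5556 0.0128 0.0362] max [0.6393 0.0919 0.0466] mid [0.5975 0.0523 0.0414] zmed 0.0419 table 0.0002
   rect ((597.8461303710938, 52.38471984863281), (80.60755157470703, 77.71758270263672), 3.3475425243377686)
top yel 737 min [0.5225 0.127  0.0361] max [0.6027 0.2095 0.0471] mid [0.5626 0.1683 0.0416] zmed 0.042 table 0.0003
   rect ((562.5897216796875, 168.12985229492188), (82.24357604980469, 79.60971069335938), 89.51468658447266)
top blue 741 min [0.5141 0.2608 0.0361] max [0.595  0.345  0.0481] mid [0.5546 0.3029 0.0421] zmed 0.0421 table 0.0002
   rect ((554.380859375, 302.8859558105469), (83.02032470703125, 80.10189056396484), 89.02201843261719)
top green 383 min [ 0.6159 -0.2168  0.0701] max [ 0.6641 -0.1656  0.0867] mid [ 0.64   -0.1912  0.0784] zmed 0.0798 table -0.0005
top glue 61 min [ 0.6784 -0.0527  0.
[... 595 characters left out ...]
in [0.513  0.0456 0.036 ] max [0.6346 0.2844 0.0476] mid [0.5738 0.165  0.0418] zmed 0.043 table 0.0024
   rect ((560.968994140625, 169.790283203125), (100.43173217773438, 237.49557495117188), 15.559267044067383)
side blue 1071 min [0.513  0.1883 0.036 ] max [0.6839 0.3451 0.0476] mid [0.5985 0.2667 0.0418] zmed 0.0433 table 0.0021
   rect ((572.6466674804688, 290.2576904296875), (167.4633331298828, 150.95285034179688), 33.63018035888672)
side green 305 min [ 0.519  -0.2177  0.0702] max [ 0.6647 -0.0921  0.0857] mid [ 0.5919 -0.1549  0.078 ] zmed 0.0811 table 0.0019
side glue 60 min [ 0.6772 -0.0538  0.1012] max [ 0.6953 -0.0341  0.1238] mid [ 0.6863 -0.0439  0.1125] zmed 0.1162 table 0.0019
```

>>> arm_command(rows=[-13.4, 5.4, 32.0, 0, -68.35, 0, 1, -13.4, 5.4, 32.0, 0, -68.35, 0, 1, -13.4, 5.4, 32.0, 0, -68.35, 0, 1, -13.4, 5.4, 32.0, 0, -68.35, 0, 1, -13.4, 5.4, 32.0, 0, -68.35, 0, 1, -13.4, 5.4, 32.0, 0, -68.35, 0, 1, -13.4, 5.4, 32.0, 0, -68.35, 0, 1, -13.4, 5.4, 32.0, 0, -68.35, 0, 1, -13.4, 5.4, 32.0, 0, -68.35, 0, 1, -13.4, 5.4, 32.0, 0, -68.35, 0, 1, -13.4, 5.4, 32.0, 0, -68.35, 0, 1, -13.4, 5.4, 32.0, 0, -68.35, 0, 1], force=40)

```text
time: 2.45
ee_pos: [0.4509, -0.2685, 0.2499]
tcp_rot: [-90.0, 0.0, -0.1]
wrist_force: [-0.2, -0.2, 0.6]
opening: 0.0854
```

```bash
cat > w.py <<'E'
from h import *
import sys
c=snap('wrist',sys.argv[1]); o=sensors.get_obs()
print(o['time'],o['ee_pos'],o['tcp_rot'],o['q'],o['wrist_force'],o['opening'])
P=cloud(c); lo,hi=float(sys.argv[2]),float(sys.argv[3])
m=((P[...,2]>lo)&(P[...,2]<hi)).astype(np.uint8)
m[300:]=0
n,l,s,ce=cv2.connectedComponentsWithStats(m)
for i in range(1,n):
    if s[i,4]>300:
        S=P[l==i]; (cc,r)=cv2.minEnclosingCircle((S[:,:2]*1000).astype(np.float32))
        print(s[i],'mid',np.round((S.min(0)+S.max(0))/2,4),'size',np.round(S.max(0)-S.min(0),4),'zmed',np.round(np.median(S[:,2]),4),'circ',cc,r)
E
python3 w.py w1.png 0.07 0.095
```

```text
2.5 [ 0.45067633 -0.26886082  0.25002891] [-9.00060747e+01 -4.96368468e-03 -1.80189300e-01] [-3.08180218e+01  7.31706884e-01 -3.09886843e-01  8.89510398e+01
 -2.69716584e-03  5.93621676e+01] [ 0.57181292 -0.2561432   0.06546835] 0.08523155978193508
[ 330    0   70   46 2526] mid [ 0.5388 -0.1292  0.0767] size [0.0511 0.0329 0.0133] zmed 0.0799 circ (538.951171875, -122.42554473876953) 25.698862075805664
[ 442   75   66   63 3201] mid [ 0.6423 -0.1933  0.0764] size [0.0538 0.0512 0.0128] zmed 0.0799 circ (642.4763793945312, -192.71853637695312) 27.029441833496094
[ 229  164   57   57 2476] mid [ 0.455  -0.2697  0.0761] size [0.0508 0.0511 0.0121] zmed 0.0799 circ (454.78070068359375, -269.5314636230469) 25.906757354736328
```

View pics/w1.png

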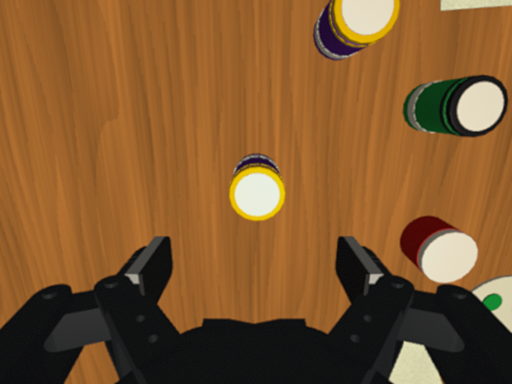

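>>> arm_command(rows=[0.2, 5, 0, 0, 0, 0, 1, 0.2, 9, 0, 0, 0, 0, 1, 0.2, 12, 0, 0, 0, 0, 1, 0.2, 14, 0, 0, 0, 0, 1, 0.2, 14, 0, 0, 0, 0, 1, 0.2, 14, 0, 0, 0, 0, 1])

```text
time: 3.0
ee_pos: [0.4521, -0.2691, 0.1099]
tcp_rot: [-90.0, 0.1, -0.2]
wrist_force: [-0.2, 0.1, 0.3]
opening: 0.0851
```

```bash
cat > f.py <<'E'
from h import *
import sys
F=[];T=[];E=[]
for i in range(int(sys.argv[1])):
    imaging.camera('wrist'); o=sensors.get_obs(); F.append(o['wrist_force']);T.append(o['torque']);E.append(o['joint_efforts'])
print('F',np.mean(F,0),np.std(F,0)/len(F)**.5,'T',np.mean(T,0)); print('eff',np.mean(E,0)); print(o['time'],o['ee_pos'],o['tcp_rot'],o['opening'])
E
python3 f.py 6
```

```text
F [ 0.29369512  0.27085231 -0.0715169 ] [0.19832972 0.15684375 0.13277513] T [-0.00255481 -0.01587494 -0.01424623]
eff [-9.05162492e-02 -4.78603512e+01  4.50089163e+01  5.58981149e-03
 -2.56488533e-03  1.40814342e-02]
3.3 [ 0.45353266 -0.26909963  0.11154694] [-9.00760186e+01 -1.29249198e-01 -2.76718793e-02] 0.08510533701996123
```

>>> arm_command(rows=[0, 0, 0, 0, 0, 0, -1, 0, 0, 0, 0, 0, 0, -1, 0, 0, 0, 0, 0, 0, -1, 0, 0, 0, 0, 0, 0, -1, 0, 0, 0, 0, 0, 0, -1, 0, 0, 0, 0, 0, 0, -1, 0, 0, 0, 0, 0, 0, -1, 0, 0, 0, 0, 0, 0, -1, 0, 0, 0, 0, 0, 0, -1, 0, 0, 0, 0, 0, 0, -1], force=40)

```text
time: 4.13
ee_pos: [0.4531, -0.2687, 0.1104]
tcp_rot: [-90.0, -0.0, 0.0]
wrist_force: [0.1, 0.3, 5.5]
opening: 0.0517
```

>>> arm_command(rows=[0, -1, 0, 0, 0, 0, -1, 0, -3, 0, 0, 0, 0, -1, 0, -6, 0, 0, 0, 0, -1, 0, -9, 0, 0, 0, 0, -1, 0, -9, 0, 0, 0, 0, -1, 0, -9, 0, 0, 0, 0, -1, 0, -9, 0, 0, 0, 0, -1])

```text
time: 4.72
ee_pos: [0.4525, -0.2684, 0.1988]
tcp_rot: [-90.0, 0.1, -0.0]
wrist_force: [-0.3, -0.0, -5.4]
opening: 0.0509
```

```bash
python3 f.py 10; python3 w.py w2.png 0.1 0.2
```

```text
F [ 0.26995456 -0.18256155 -4.96825792] [0.11238628 0.17568081 0.16372505] T [ 0.01154795 -0.0271783   0.0002968 ]
eff [-3.70385451e-04 -5.10328950e+01  4.98620449e+01  2.06918921e-02
 -8.96494478e-03  5.81429578e-05]
5.2167 [ 0.45283638 -0.26858765  0.19970917] [-8.99917425e+01  1.44807092e-02 -2.40271193e-03] 0.051107133139903956
5.2667 [ 0.45286233 -0.26860466  0.1997612 ] [-8.99949262e+01  9.12120298e-03 -3.12254528e-03] [-3.06731870e+01  9.64876981e-01 -5.61423442e+00  8.34313220e+01
 -2.88610629e-04  5.93299360e+01] [ 0.59269729 -0.20658831 -4.87929166] 0.050753595426859054
[   69   188   370   112 18975] mid [ 0.4539 -0.2605  0.1502] size [0.1217 0.034  0.0996] zmed 0.1692 circ (453.905517578125, -256.863037109375) 60.85110092163086
```

View pics/w2.png

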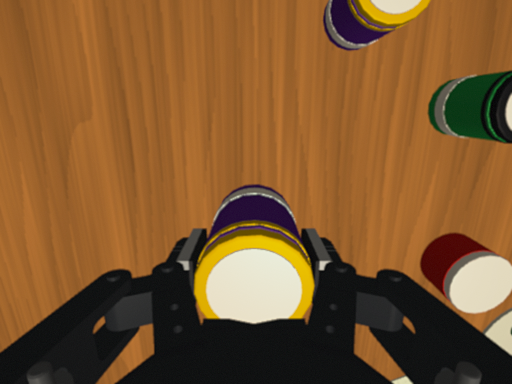

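>>> arm_command(rows=[2, -3, 2, 0, 0, 0, -1, 5, -6, 6, 0, 0, 0, -1, 8, -6, 10, 0, 0, 0, -1, 11, -6, 14, 0, 0, 0, -1, 13, -6, 18, 0, 0, 0, -1, 14.5, -6, 20.9, 0, 0, 0, -1, 14.5, -6, 20.9, 0, 0, 0, -1, 14.5, -6, 20.9, 0, 0, 0, -1, 14.5, -6, 20.9, 0, 0, 0, -1])

```text
time: 6.02
ee_pos: [0.5984, -0.0581, 0.2594]
tcp_rot: [-90.0, 0.0, 0.2]
wrist_force: [-0.2, 0.4, -6.5]
opening: 0.051
```

```bash
cat > n.py <<'E'
from h import *
import sys
fn=sys.argv[1]; o=sensors.get_obs()
c=snap('wrist',fn+'.png'); t=snap('top'); s=snap('side')
np.save(fn+'.npy',np.array([c,t,s],dtype=object),allow_pickle=True)
print(o['time'],o['ee_pos'],o['tcp_rot'],o['wrist_force'])
app={'red':(0.598,0.052),'yel':(0.5626,0.168),'blue':(0.5545,0.303)}
if len(sys.argv)>2: app={k:app[k] for k in sys.argv[2:]}
for name,cam in [('wrist',c),('top',t)]:
    P=cloud(cam)
    for k,a in app.items():
        d=np.hypot(P[...,0]-a[0],P[...,1]-a[1])
        blk=(np.maximum(abs(P[...,0]-a[0]),abs(P[...,1]-a[1]))<0.048)&(abs(P[...,2]-.042)<.004)
        if blk.sum()<100: continue
        S=P[blk]; ar=cv2.minAreaRect((S[:,:2]*1000).astype(np.float32))
        # rim: block-top points nearest the hole, per angle
        an=np.arctan2(S[:,1]-a[1],S[:,0]-a[0]); rr=np.hypot(S[:,0]-a[0],S[:,1]-a[1])
        R=[]
        for b in np.arange(-np.pi,np.pi,np.pi/30):
            q=(an>=b)&(an<b+np.pi/30)
            if q.sum(): j=np.argmin(np.where(q,rr,9)); R.append(S[j,:2])
        R=np.array(R)
        A=np.c_[2*R,np.ones(len(R))]; w=np.linalg.lstsq(A,(R**2).sum(1),rcond=None)[0]
        pl=(d<0.018)&(P[...,2]<0.04)&(P[...,2]>0.005)
        print(name,k,'rect',np.round(ar[0],1),np.round(ar[1],1),round(ar[2],1),'ztop',np.round(np.median(S[:,2]),4),'rim',np.round(w[:2],4),'r',round(float(np.sqrt(w[2]+w[0]**2+w[1]**2)),4),len(R),'plate',np.round(np.median(P[pl][:,2]),4) if pl.sum() else None)
E
python3 n.py red1
```

```text
6.0167 [ 0.59838455 -0.0581384   0.25935178] [-9.00010593e+01  4.74772110e-02  1.55031682e-01] [-0.24350532  0.4331328  -6.49012583]
wrist red rect [599.6  52.1] [80.8 80.4] 2.4 ztop 0.0414 rim [0.5995 0.0514] r 0.0281 60 plate 0.0148
top red rect [598.1  52.7] [80.6 77.7] 2.8 ztop 0.0418 rim [0.5975 0.0522] r 0.028 60 plate 0.0156
top yel rect [562.5 168. ] [82.2 79.9] 89.1 ztop 0.042 rim [0.5616 0.1676] r 0.029 60 plate 0.0155
top blue rect [554.4 303.1] [83.5 80.3] 88.9 ztop 0.0422 rim [0.5544 0.3028] r 0.0289 60 plate 0.0158
```

```bash
cat > held.py <<'E'
from h import *
import sys
cs=np.load(sys.argv[1]+'.npy',allow_pickle=True); tcp=np.array(eval(sys.argv[2])); 
for name,c in zip(['wrist','top','side'],cs):
    hsv=cv2.cvtColor(c['pixels'],cv2.COLOR_BGR2HSV)
    P=cloud(c)
    z0=tcp[2]-0.03
    m=(abs(P[...,2]-z0)<.012)&(np.hypot(P[...,0]-tcp[0],P[...,1]-tcp[1])<.035)
    yel=m&(hsv[...,0]>18)&(hsv[...,0]<35)&(hsv[...,1]>120)
    if yel.sum()<5: print(name,'none',m.sum()); continue
    S=P[yel]; 
    lid=m&((yel)|(hsv[...,1]<80)&(hsv[...,2]>120))
    A=np.c_[2*S[:,:2],np.ones(len(S))]; w=np.linalg.lstsq(A,(S[:,:2]**2).sum(1),rcond=None)[0]
    print(name,yel.sum(),'yel mid',np.round((S.min(0)+S.max(0))/2-tcp,4),'size',np.round(S.max(0)-S.min(0),4),'circfit',np.round(w[:2]-tcp[:2],4),round(float(np.sqrt(w[2]+w[0]**2+w[1]**2)),4),'zmed',np.median(S[:,2]))
E
python3 held.py red1 "[0.5984,-0.0581,0.2594]"; python3 -c "
import cv2,numpy as np
cs=np.load('red1.npy',allow_pickle=True)
cv2.imwrite('pics/red1b.png',np.vstack([cv2.resize(cs[1]['pixels'][90:250,140:360],(660,300)) ,cv2.resize(cs[2]['pixels'][80:280,140:360],(660,300))]))"
```

```text
wrist 3687 yel mid [ 0.0009  0.0044 -0.0356] size [0.0523 0.0412 0.0128] circfit [ 0.001  -0.0004] 0.023 zmed 0.2280240305260885
top none 0
side 60 yel mid [-0.0003  0.0069 -0.0321] size [0.0527 0.031  0.0143] circfit [-0.0012 -0.0042] 0.0253 zmed 0.230178299037758
```

View pics/red1.png

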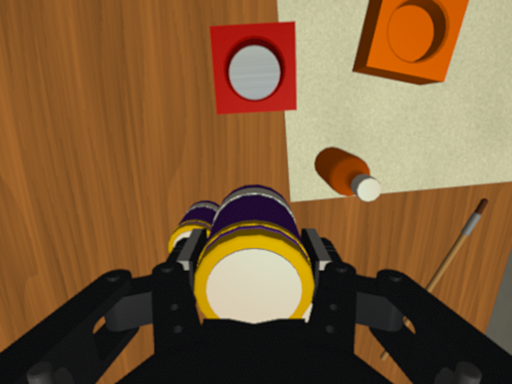

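View pics/red1b.png

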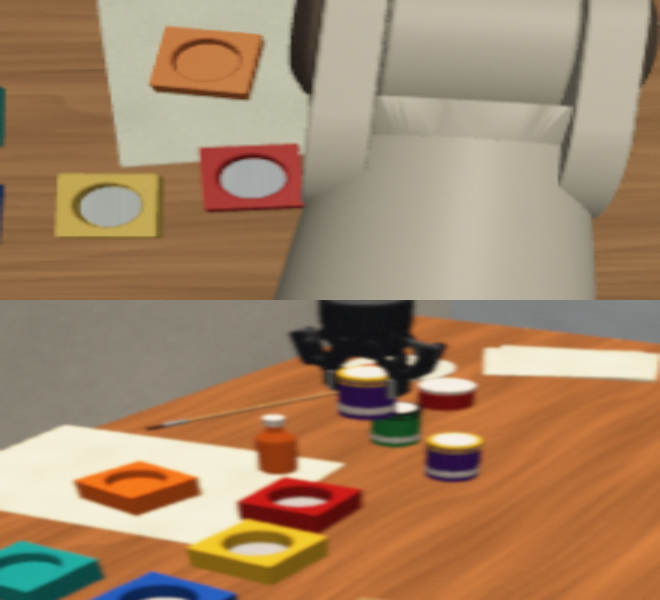

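>>> arm_command(rows=[0, 0, 4, 0, 0, 0, -1, 0, 2, 8, 0, 0, 0, -1, 0, 5, 11.1, 0, 0, 0, -1, 0, 9, 11.1, 0, 0, 0, -1, 0, 9, 11.1, 0, 0, 0, -1, 0, 9, 11.1, 0, 0, 0, -1, 0, 9, 11.1, 0, 0, 0, -1, 0, 9, 11.1, 0, 0, 0, -1])

```text
time: 6.83
ee_pos: [0.5991, 0.0502, 0.173]
tcp_rot: [-90.0, -0.2, -0.1]
wrist_force: [0.6, 0.1, -4.6]
opening: 0.0512
```

```bash
python3 f.py 6; python3 n.py red2 red; python3 held.py red2 "sensors.get_obs()['ee_pos']";  python3 -c "
import cv2,numpy as np
cs=np.load('red2.npy',allow_pickle=True)
cv2.imwrite('pics/red2b.png',np.vstack([cv2.resize(cs[1]['pixels'][90:250,140:360],(660,300)) ,cv2.resize(cs[2]['pixels'][150:250,190:300],(660,300))]))"
```

```text
F [-0.3712329  -0.46907791 -4.89555732] [0.06315225 0.2337726  0.15307698] T [ 0.00411384 -0.00288645 -0.01334707]
eff [-2.77814205e-02 -6.22762156e+01  4.95391238e+01 -1.18516993e-03
 -5.15271688e-03 -3.27705615e-03]
7.1333 [0.59824012 0.05101333 0.17073826] [-8.99947397e+01 -7.07888669e-02 -3.44956632e-02] 0.051353454483210395
7.1333 [0.59824012 0.05101333 0.17073826] [-8.99947397e+01 -7.07888669e-02 -3.44956632e-02] [-0.58715903 -0.29711873 -4.66903802]
wrist red rect [598.8  58.6] [80.4 67.1] 2.9 ztop 0.0414 rim [0.5995 0.0467] r 0.0316 42 plate 0.0147
wrist 3716 yel mid [ 0.0012  0.0042 -0.0352] size [0.0522 0.0413 0.0136] circfit [ 0.0013 -0.0006] 0.023 zmed 0.13921678696390166
top none 0
side 71 yel mid [-0.0019  0.0014 -0.0277] size [0.0579 0.0445 0.0169] circfit [-0.0009 -0.0035] 0.026 zmed 0.1400826447483211
```

View pics/red2b.png

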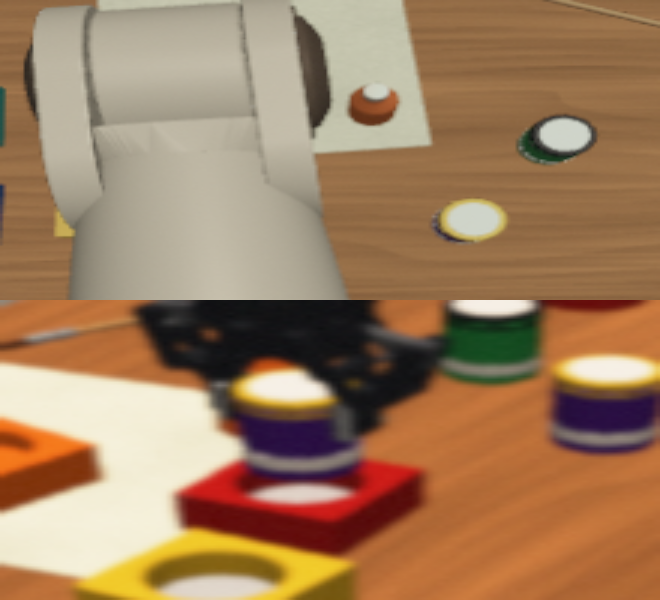

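View pics/red2.png

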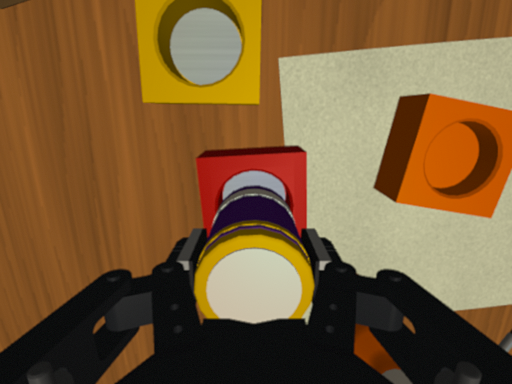

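>>> arm_command(rows=[0, 0.5, 0.05, 0, 0, 0, -1, 0, 1.0, 0.05, 0, 0, 0, -1, 0, 1.3, 0.05, 0, 0, 0, -1, 0, 1.6, 0.05, 0, 0, 0, -1, 0, 1.9, 0.05, 0, 0, 0, -1, 0, 2.2, 0.05, 0, 0, 0, -1, 0, 2.5, 0.05, 0, 0, 0, -1, 0, 2.5, 0.05, 0, 0, 0, -1, 0, 2.5, 0.05, 0, 0, 0, -1])

```text
time: 8.03
ee_pos: [0.598, 0.0521, 0.1445]
tcp_rot: [-90.0, 0.0, 0.0]
wrist_force: [1.6, 3.4, -7.2]
opening: 0.0513
```

```bash
python3 f.py 5
```

```text
F [ 1.82345053  3.36517296 -7.09415718] [0.19342387 0.16242465 0.17426103] T [ 0.88283559 -0.44664972  0.02644457]
eff [-1.98249641e+00 -6.36658974e+01  4.93322804e+01  9.49318126e-01
 -1.09667484e+00  1.96168148e-02]
8.2833 [0.59790406 0.05204131 0.14474205] [-8.99782964e+01  1.07126904e-02  5.32968097e-03] 0.051226117841369684
```

>>> arm_command(rows=[0.05, 0, 0.1, 0, 0, 0, -1, 0.05, 0, 0.1, 0, 0, 0, -1, 0.05, 0, 0.1, 0, 0, 0, -1])

```text
time: 8.53
ee_pos: [0.5983, 0.0526, 0.145]
tcp_rot: [-90.0, 0.0, -0.0]
wrist_force: [-0.2, 0.4, -6.1]
opening: 0.051
```

```bash
python3 f.py 3
```

```text
F [ 0.06585737  0.07335721 -5.58965375] [0.16814437 0.08296735 0.38830592] T [ 0.12488195  0.01427908 -0.01861059]
eff [-2.24083196e-01 -6.27337170e+01  4.94282162e+01 -2.24045131e-02
 -1.54463090e-01 -3.50809372e-03]
8.6833 [0.59833562 0.05266456 0.14493467] [-9.00228133e+01  7.91871466e-03 -1.46186897e-02] 0.05083956239744405
```

>>> arm_command(rows=[0, 0.3, 0.05, 0, 0, 0, -1, 0, 0.6, 0.05, 0, 0, 0, -1, 0, 0.9, 0.05, 0, 0, 0, -1, 0, 1.2, 0.05, 0, 0, 0, -1, 0, 1.4, 0.05, 0, 0, 0, -1, 0, 1.6, 0.05, 0, 0, 0, -1, 0, 1.7, 0.05, 0, 0, 0, -1, 0, 1.7, 0.05, 0, 0, 0, -1])

```text
time: 9.35
ee_pos: [0.5983, 0.0533, 0.1276]
tcp_rot: [-90.0, 0.0, -0.0]
wrist_force: [-0.7, -0.6, -5.9]
opening: 0.0514
```

>>> arm_command(rows=[0, 0.1, 0, 0, 0, 0, -1, 0, 0.15, 0, 0, 0, 0, -1, 0, 0.2, 0, 0, 0, 0, -1, 0, 0.2, 0, 0, 0, 0, -1])

```text
time: 9.68
ee_pos: [0.5985, 0.0534, 0.1261]
tcp_rot: [-90.0, -0.0, -0.0]
wrist_force: [-0.5, 0.1, -3.8]
opening: 0.0516
```

>>> arm_command(rows=[0, 0.05, 0, 0, 0, 0, -1, 0, 0.1, 0, 0, 0, 0, -1, 0, 0.1, 0, 0, 0, 0, -1])

```text
time: 9.93
ee_pos: [0.5985, 0.0533, 0.1254]
tcp_rot: [-90.0, -0.0, -0.0]
wrist_force: [-1.7, -1.1, 1.5]
opening: 0.0514
```

>>> arm_command(rows=[0, 0.05, 0, 0, 0, 0, -1, 0, 0.05, 0, 0, 0, 0, -1, 0, 0.05, 0, 0, 0, 0, -1])

```text
time: 10.18
ee_pos: [0.5985, 0.0533, 0.1246]
tcp_rot: [-90.0, -0.0, -0.0]
wrist_force: [-1.2, -1.7, 1.1]
opening: 0.0514
```

>>> arm_command(rows=[0, 0.05, 0, 0, 0, 0, -1, 0, 0.05, 0, 0, 0, 0, -1, 0, 0.05, 0, 0, 0, 0, -1])

```text
time: 10.43
ee_pos: [0.5985, 0.0533, 0.1239]
tcp_rot: [-90.0, -0.0, -0.0]
wrist_force: [-1.2, -0.7, 2.0]
opening: 0.0511
```

>>> arm_command(rows=[0, 0.05, 0, 0, 0, 0, -1, 0, 0.05, 0, 0, 0, 0, -1, 0, 0.05, 0, 0, 0, 0, -1])

```text
time: 10.68
ee_pos: [0.5985, 0.0533, 0.1236]
tcp_rot: [-90.0, -0.0, -0.0]
wrist_force: [-2.0, -2.5, 3.9]
opening: 0.0513
```

>>> arm_command(rows=[0, 0.05, 0, 0, 0, 0, -1, 0, 0.05, 0, 0, 0, 0, -1, 0, 0.05, 0, 0, 0, 0, -1])

```text
time: 10.93
ee_pos: [0.5985, 0.0533, 0.1235]
tcp_rot: [-90.0, -0.0, -0.0]
wrist_force: [-2.4, -2.4, 6.7]
opening: 0.0511
```

>>> arm_command(rows=[-0.05, -0.05, -0.05, 0, 0, 0, -1, -0.05, -0.05, -0.05, 0, 0, 0, 0, -0.05, -0.05, -0.05, 0, 0, 0, 1, -0.05, -0.05, -0.05, 0, 0, 0, 1, -0.05, -0.05, -0.05, 0, 0, 0, 1, -0.05, -0.05, -0.05, 0, 0, 0, 1, -0.05, -0.05, -0.05, 0, 0, 0, 1])

```text
time: 11.52
ee_pos: [0.5979, 0.0529, 0.1232]
tcp_rot: [-90.0, 0.0, -0.0]
wrist_force: [-0.2, -0.3, -0.5]
opening: 0.0856
```

>>> arm_command(rows=[0, 0, 0, 0, 0, 0, 1, 0, -1, 0, 0, 0, 0, 1, 0, -4, 0, 0, 0, 0, 1, 0, -8, 0, 0, 0, 0, 1, 0, -12, 0, 0, 0, 0, 1, 0, -14, 0, 0, 0, 0, 1, 0, -14, 0, 0, 0, 0, 1, 0, -14, 0, 0, 0, 0, 1, 0, -14, 0, 0, 0, 0, 1])

```text
time: 12.27
ee_pos: [0.5978, 0.0529, 0.263]
tcp_rot: [-90.0, 0.0, -0.0]
wrist_force: [-0.2, 0.1, -0.7]
opening: 0.0853
```

```bash
python3 f.py 4; python3 w.py w3.png 0.085 0.105
python3 - <<'E'
from h import *
c=snap('side','s3.png');cv2.imwrite('pics/s3b.png',cv2.resize(c['pixels'][130:270,170:360],(760,560)))
E
```

```text
F [-0.19666962  0.01577499  0.09921175] [0.06741213 0.2701297  0.17049874] T [-0.02256098  0.02104589 -0.00447989]
eff [-1.72810696e-04 -6.01453114e+01  4.75235367e+01  3.18291453e-02
  1.84803392e-05 -4.11804585e-06]
12.4667 [0.59755503 0.05283108 0.26218495] [-9.00093715e+01  1.16923916e-01 -5.04572144e-03] 0.08537802056869344
12.5167 [0.59761861 0.05284482 0.2623676 ] [-9.00101777e+01  9.85036953e-02 -4.44052091e-03] [ 5.05378830e+00  1.13472797e+01  1.25718288e+01  9.13235665e+01
 -1.45314645e-03  9.50582213e+01] [-0.59201588  0.0048021  -0.28822539] 0.08545481120648145
[ 227  166   57   55 2458] mid [0.5994 0.0515 0.0906] size [0.051  0.0512 0.0093] zmed 0.0928 circ (599.3693237304688, 51.35148620605469) 25.86180877685547
```

View pics/s3b.png

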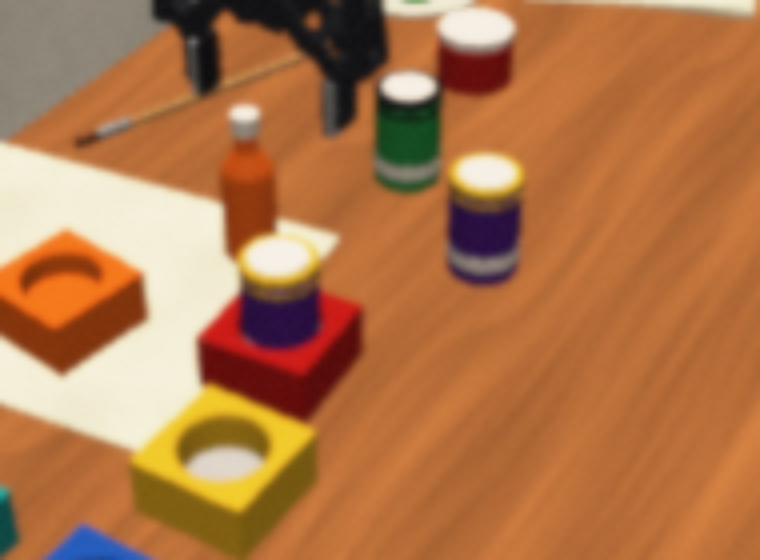

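View pics/w3.png

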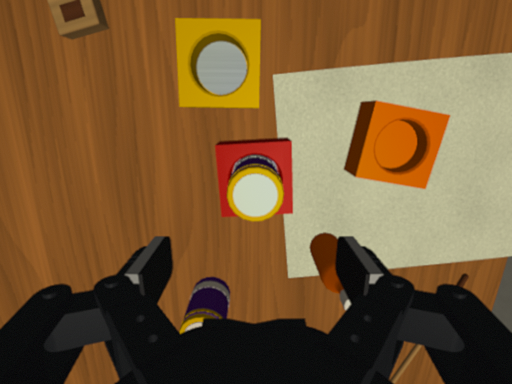

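>>> arm_command(rows=[-1.5, 0, -4, 0, 0, 0, 1, -3, 0, -8, 0, 0, 0, 1, -4.5, 0, -12, 0, 0, 0, 1, -6.0, 0.5, -15.5, 0, 0, 0, 1, -6.0, 1.2, -17.1, 0, 0, 0, 1, -6.0, 1.2, -17.1, 0, 0, 0, 1, -6.0, 1.2, -17.1, 0, 0, 0, 1, -6.0, 1.2, -17.1, 0, 0, 0, 1])

```text
time: 13.23
ee_pos: [0.538, -0.1177, 0.2514]
tcp_rot: [-90.0, 0.0, -0.0]
wrist_force: [-0.4, -1.2, 0.3]
opening: 0.0852
```

```bash
python3 w.py w4.png 0.07 0.105
```

```text
13.2833 [ 0.53815411 -0.11727884  0.25148892] [-8.99859054e+01  1.46061780e-03  4.62050198e-02] [-1.22993219e+01  4.31155009e+00  3.55843494e+00  8.92513252e+01
  1.34563667e-02  7.76544728e+01] [0.27564132 0.44798204 0.37441316] 0.08536275257891618
[301   0  61  20 841] mid [0.5982 0.0313 0.0822] size [0.0431 0.0139 0.0244] zmed 0.0891 circ (598.2332763671875, 36.197601318359375) 21.633094787597656
[ 403   88   46   47 1519] mid [ 0.6869 -0.0465  0.0874] size [0.0335 0.0391 0.0348] zmed 0.0818 circ (689.3170776367188, -46.544002532958984) 19.616422653198242
[ 226  164   56   56 2452] mid [ 0.539  -0.1189  0.0763] size [0.0503 0.0508 0.0125] zmed 0.0799 circ (538.9212036132812, -118.93494415283203) 26.00347328186035
```

View pics/w4.png

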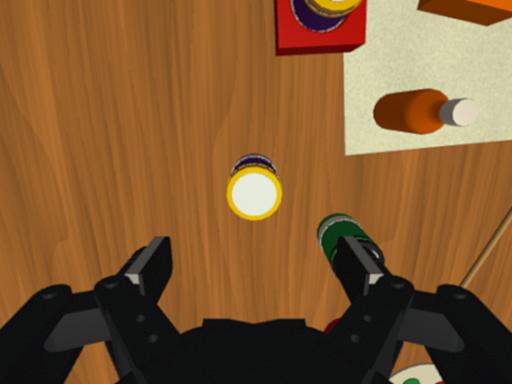

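>>> arm_command(rows=[-0.05, 4, -0.14, 0, 0, 0, 1, -0.05, 8, -0.14, 0, 0, 0, 1, -0.05, 12, -0.14, 0, 0, 0, 1, -0.05, 14.1, -0.14, 0, 0, 0, 1, -0.05, 14.1, -0.14, 0, 0, 0, 1, -0.05, 14.1, -0.14, 0, 0, 0, 1, -0.05, 14.1, -0.14, 0, 0, 0, 1])

```text
time: 13.87
ee_pos: [0.5385, -0.119, 0.1125]
tcp_rot: [-90.0, -0.1, 0.1]
wrist_force: [1.1, 0.3, 0.4]
opening: 0.0853
```

>>> arm_command(rows=[0, 0, 0, 0, 0, 0, -1, 0, 0, 0, 0, 0, 0, -1, 0, 0, 0, 0, 0, 0, -1, 0, 0, 0, 0, 0, 0, -1, 0, 0, 0, 0, 0, 0, -1, 0, 0, 0, 0, 0, 0, -1, 0, 0, 0, 0, 0, 0, -1, 0, 0, 0, 0, 0, 0, -1, 0, 0, 0, 0, 0, 0, -1, 0, 0, 0, 0, 0, 0, -1], force=40)

```text
time: 14.7
ee_pos: [0.5381, -0.1196, 0.1121]
tcp_rot: [-90.0, -0.1, -0.0]
wrist_force: [-0.8, 0.5, 6.1]
opening: 0.0511
```

>>> arm_command(rows=[0, -1, 0, 0, 0, 0, -1, 0, -3, 0, 0, 0, 0, -1, 0, -6, 0, 0, 0, 0, -1, 0, -10, 0, 0, 0, 0, -1, 0, -14, 0, 0, 0, 0, -1, 0, -15, 0, 0, 0, 0, -1, 0, -15, 0, 0, 0, 0, -1, 0, -15, 0, 0, 0, 0, -1])

```text
time: 15.37
ee_pos: [0.5375, -0.1196, 0.2602]
tcp_rot: [-90.0, -0.0, -0.0]
wrist_force: [0.6, -0.5, -4.5]
opening: 0.0514
```

```bash
python3 f.py 12
```

```text
F [-0.00789526  0.03078358 -2.82753955] [0.10342531 0.13367733 0.09377887] T [ 0.01256534 -0.00263731  0.00909831]
eff [-3.96867326e-03 -5.37355754e+01  4.87438232e+01  2.71725526e-02
 -1.34905105e-03  1.20137539e-04]
15.9667 [ 0.53738575 -0.11951124  0.2602497 ] [-8.99986554e+01  8.98830175e-03 -3.29438040e-03] 0.05116326456835419
```

>>> arm_command(rows=[0.5, 0, 2, 0, 0, 0, -1, 1, 0, 6, 0, 0, 0, -1, 1.5, 0, 10, 0, 0, 0, -1, 2, 0, 14, 0, 0, 0, -1, 2.5, 0, 17, 0, 0, 0, -1, 2.5, 0, 17.7, 0, 0, 0, -1, 2.5, 0, 17.7, 0, 0, 0, -1, 2.5, 0, 17.7, 0, 0, 0, -1])

```text
time: 16.63
ee_pos: [0.5623, 0.0575, 0.2603]
tcp_rot: [-90.0, 0.0, 0.1]
wrist_force: [-1.0, -0.4, -3.1]
opening: 0.0512
```

```bash
python3 f.py 4; python3 n.py yel1 yel; python3 held.py yel1 "sensors.get_obs()['ee_pos']"
```

```text
F [-0.23197355  0.06957828 -3.01614868] [0.06455204 0.20471203 0.29600824] T [ 0.0551284  -0.00361514 -0.01517397]
eff [ 9.28482099e-01 -5.53801936e+01  4.84086192e+01 -3.44062672e-02
  2.96415648e-02  1.95292534e-03]
16.8333 [0.5623999  0.05627746 0.26051756] [-9.00072364e+01 -9.96794665e-03 -9.52347828e-02] 0.05110177370311226
16.8333 [0.5623999  0.05627746 0.26051756] [-9.00072364e+01 -9.96794665e-03 -9.52347828e-02] [-0.4241516   0.25185116 -3.69122955]
wrist yel rect [564.  167.9] [80.9 81.3] 89.1 ztop 0.0414 rim [0.5639 0.1671] r 0.0281 60 plate 0.0147
wrist 3563 yel mid [ 0.0009  0.0039 -0.0363] size [0.052  0.0449 0.0113] circfit [0.001  0.0006] 0.0231 zmed 0.22748537051625994
top none 0
side 76 yel mid [-0.0012  0.0103 -0.0331] size [0.0559 0.0309 0.0167] circfit [-0.0003 -0.001 ] 0.0251 zmed 0.2293645884848768
```

View pics/yel1.png

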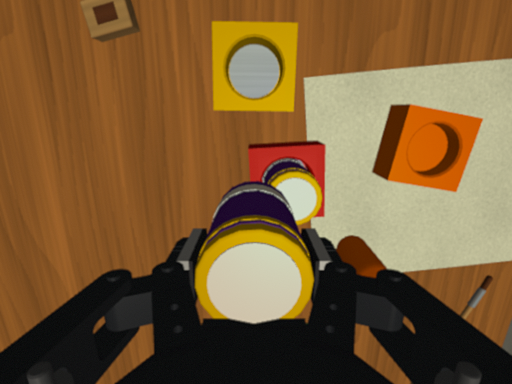

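>>> arm_command(rows=[0, 0, 3, 0, 0, 0, -1, 0, 1, 7, 0, 0, 0, -1, 0, 4, 10, 0, 0, 0, -1, 0, 7, 11, 0, 0, 0, -1, 0, 9, 11, 0, 0, 0, -1, 0, 9, 11, 0, 0, 0, -1, 0, 9, 11, 0, 0, 0, -1, 0, 9, 11, 0, 0, 0, -1, 0, 9, 11, 0, 0, 0, -1])

```text
time: 17.73
ee_pos: [0.5633, 0.167, 0.1727]
tcp_rot: [-89.9, -0.2, -0.1]
wrist_force: [0.5, -0.4, -2.6]
opening: 0.0513
```

```bash
python3 f.py 6; python3 n.py yel2 yel; python3 held.py yel2 "sensors.get_obs()['ee_pos']"
```

```text
F [-0.37255844  0.08820762 -2.65374416] [0.08486949 0.16655928 0.13698503] T [-0.01488784 -0.01040269 -0.01190937]
eff [-3.74402385e-03 -5.88890702e+01  4.83819336e+01 -3.08304974e-03
  7.78638432e-04 -1.31954195e-03]
18.0333 [0.56261884 0.16730614 0.17094777] [-8.99857876e+01 -4.35591281e-02 -2.56201431e-02] 0.05110578105914892
18.0333 [0.56261884 0.16730614 0.17094777] [-8.99857876e+01 -4.35591281e-02 -2.56201431e-02] [-0.08483475  0.62666702 -3.31455219]
wrist yel rect [563.8 177.1] [61.9 80.4] 89.1 ztop 0.0414 rim [0.5633 0.1623] r 0.0319 41 plate 0.0146
top yel rect [562.4 152.9] [51.9 80.1] 88.6 ztop 0.0421 rim [0.5626 0.1716] r 0.0323 33 plate 0.0112
wrist 3605 yel mid [ 0.0011  0.0039 -0.0361] size [0.0521 0.0454 0.0118] circfit [0.0012 0.0009] 0.0231 zmed 0.1379530784379308
top 44 yel mid [-0.0052 -0.0186 -0.0352] size [0.0327 0.0133 0.0126] circfit [-0.0037 -0.0084] 0.0159 zmed 0.137671623996326
side 91 yel mid [-0.001   0.0024 -0.0309] size [0.0588 0.046  0.0197] circfit [-0.0004 -0.001 ] 0.0253 zmed 0.13918668761060604
```

>>> arm_command(rows=[0, 0.5, 0, 0, 0, 0, -1, 0, 0.9, 0, 0, 0, 0, -1, 0, 1.2, 0, 0, 0, 0, -1, 0, 1.5, 0, 0, 0, 0, -1, 0, 1.8, 0, 0, 0, 0, -1, 0, 2.1, 0, 0, 0, 0, -1, 0, 2.4, 0, 0, 0, 0, -1, 0, 2.4, 0, 0, 0, 0, -1, 0, 2.4, 0, 0, 0, 0, -1])

```text
time: 18.93
ee_pos: [0.5623, 0.1674, 0.1462]
tcp_rot: [-90.0, 0.0, -0.0]
wrist_force: [-0.3, -0.1, -3.1]
opening: 0.0511
```

```bash
python3 f.py 3
```

```text
F [ 0.32047047 -0.24640657 -2.3225928 ] [0.09097722 0.28245158 0.07894632] T [-0.01219491  0.0067751   0.00845059]
eff [ 1.26219196e-03 -5.88635790e+01  4.78314912e+01  7.69682811e-05
  1.03474926e-03 -3.31482738e-06]
19.0833 [0.56253749 0.1674985  0.14663629] [-8.99918826e+01 -2.24091910e-02 -3.12337074e-03] 0.05090883619645942
```

Free in the pocket. Continue down toward the plate.

>>> arm_command(rows=[0, 0.3, 0, 0, 0, 0, -1, 0, 0.6, 0, 0, 0, 0, -1, 0, 0.9, 0, 0, 0, 0, -1, 0, 1.2, 0, 0, 0, 0, -1, 0, 1.4, 0, 0, 0, 0, -1, 0, 1.6, 0, 0, 0, 0, -1, 0, 1.7, 0, 0, 0, 0, -1, 0, 1.7, 0, 0, 0, 0, -1])

```text
time: 19.75
ee_pos: [0.5623, 0.1674, 0.1291]
tcp_rot: [-90.0, 0.0, -0.0]
wrist_force: [0.3, 0.7, -3.5]
opening: 0.051
```

>>> arm_command(rows=[0, 0.05, 0, 0, 0, 0, -1, 0, 0.1, 0, 0, 0, 0, -1, 0, 0.15, 0, 0, 0, 0, -1, 0, 0.15, 0, 0, 0, 0, -1])

```text
time: 20.08
ee_pos: [0.5624, 0.1675, 0.1279]
tcp_rot: [-90.0, 0.0, -0.0]
wrist_force: [0.0, 0.4, -3.0]
opening: 0.0512
```

>>> arm_command(rows=[0, 0.05, 0, 0, 0, 0, -1, 0, 0.1, 0, 0, 0, 0, -1, 0, 0.1, 0, 0, 0, 0, -1])

```text
time: 20.33
ee_pos: [0.5625, 0.1675, 0.1274]
tcp_rot: [-90.0, -0.0, -0.0]
wrist_force: [-1.6, -0.7, 2.1]
opening: 0.0512
```

Contact at TCP 0.1274 (about where predicted); continue in small steps.

>>> arm_command(rows=[0, 0.05, 0, 0, 0, 0, -1, 0, 0.1, 0, 0, 0, 0, -1, 0, 0.1, 0, 0, 0, 0, -1])

```text
time: 20.58
ee_pos: [0.5625, 0.1675, 0.1262]
tcp_rot: [-90.0, -0.0, -0.0]
wrist_force: [-1.7, -1.1, 3.8]
opening: 0.0514
```

>>> arm_command(rows=[0, 0.05, 0, 0, 0, 0, -1, 0, 0.05, 0, 0, 0, 0, -1, 0, 0.05, 0, 0, 0, 0, -1])

```text
time: 20.83
ee_pos: [0.5625, 0.1675, 0.1255]
tcp_rot: [-90.0, -0.0, -0.0]
wrist_force: [-2.3, 0.8, 4.8]
opening: 0.0512
```

>>> arm_command(rows=[0, 0.05, 0, 0, 0, 0, -1, 0, 0.05, 0, 0, 0, 0, -1, 0, 0.05, 0, 0, 0, 0, -1])

```text
time: 21.08
ee_pos: [0.5625, 0.1675, 0.1252]
tcp_rot: [-90.0, -0.0, -0.0]
wrist_force: [-2.6, 0.1, 5.7]
opening: 0.051
```

>>> arm_command(rows=[0, 0.05, 0, 0, 0, 0, -1, 0, 0.05, 0, 0, 0, 0, -1, 0, 0.05, 0, 0, 0, 0, -1])

```text
time: 21.33
ee_pos: [0.5625, 0.1675, 0.1251]
tcp_rot: [-90.0, -0.0, -0.0]
wrist_force: [-3.5, -1.4, 8.9]
opening: 0.0512
```

>>> arm_command(rows=[0, 0.04, 0, 0, 0, 0, -1, 0, 0.04, 0, 0, 0, 0, -1, 0, 0.04, 0, 0, 0, 0, -1])

```text
time: 21.58
ee_pos: [0.5625, 0.1675, 0.1251]
tcp_rot: [-90.0, -0.1, -0.0]
wrist_force: [-4.6, -1.2, 12.4]
opening: 0.051
```

>>> arm_command(rows=[0, -0.1, 0, 0, 0, 0, -1, 0, -0.1, 0, 0, 0, 0, 0, 0, -0.1, 0, 0, 0, 0, 1, 0, -0.1, 0, 0, 0, 0, 1, 0, -0.1, 0, 0, 0, 0, 1, 0, -0.1, 0, 0, 0, 0, 1, 0, -0.1, 0, 0, 0, 0, 1, 0, -0.1, 0, 0, 0, 0, 1])

```text
time: 22.25
ee_pos: [0.5624, 0.1675, 0.1248]
tcp_rot: [-90.0, 0.0, -0.0]
wrist_force: [-0.0, 1.0, 0.4]
opening: 0.0851
```

>>> arm_command(rows=[0, -0.5, 0, 0, 0, 0, 1, 0, -2, 0, 0, 0, 0, 1, 0, -5, 0, 0, 0, 0, 1, 0, -9, 0, 0, 0, 0, 1, 0, -13, 0, 0, 0, 0, 1, 0, -14, 0, 0, 0, 0, 1, 0, -14, -2, 0, 0, 0, 1, 0, -14, -5, 0, 0, 0, 1, 0, -14, -5, 0, 0, 0, 1, 0, -14, -5, 0, 0, 0, 1, 0, -14, -5, 0, 0, 0, 1])

```text
time: 23.17
ee_pos: [0.5625, 0.1175, 0.2652]
tcp_rot: [-90.0, -0.0, -0.0]
wrist_force: [-0.3, -0.0, -0.5]
opening: 0.0852
```

```bash
python3 f.py 3; python3 w.py w5.png 0.085 0.105
python3 - <<'E'
from h import *
c=snap('side','s5.png');cv2.imwrite('pics/s5b.png',cv2.resize(c['pixels'][130:270,170:360],(760,560)))
P=cloud(c)
for k,a in dict(red=(.598,.052),yel=(.5625,.1675)).items():
    m=(np.hypot(P[...,0]-a[0],P[...,1]-a[1])<.028)&(P[...,2]>.08); S=P[m]; S=S[S[:,2]>np.percentile(S[:,2],40)]
    A=np.c_[S[:,:2]-S[:,:2].mean(0),np.ones(len(S))]; print(k,np.median(S[:,2]),'slope',np.linalg.lstsq(A,S[:,2],rcond=None)[0])
E
```

```text
F [-0.16128217 -0.25544429  0.43830887] [0.35451255 0.12802132 0.18523113] T [ 0.00737079  0.00276505 -0.02109801]
eff [-5.27059268e-01 -5.57132888e+01  4.69461179e+01  1.53398351e-02
 -1.41925822e-02  1.92428037e-03]
23.3167 [0.56236499 0.11814656 0.26489731] [-8.99965485e+01  7.54315103e-03  4.54145801e-02] 0.08568789387426172
23.3667 [0.56236732 0.11815199 0.26486812] [-8.99984219e+01  1.12836008e-02  4.85165914e-02] [1.18637066e+01 7.74771566e+00 8.76477740e+00 9.10277832e+01
 3.85506421e-03 1.01815190e+02] [-0.25860915  0.1613935   0.59132107] 0.08526702682851667
[ 224  106   60   60 2798] mid [0.5634 0.1678 0.0923] size [0.0511 0.0504 0.0064] zmed 0.0928 circ (563.4979858398438, 167.86871337890625) 26.015443801879883
[ 264  231   53   50 2039] mid [0.599  0.0509 0.0901] size [0.051  0.0521 0.0102] zmed 0.0929 circ (599.1443481445312, 50.93962860107422) 26.22071647644043
red 0.09489436716116756 slope [0.00877997 0.00164987 0.09508641]
yel 0.5094884239651717 slope [-0.31816086 -0.00430822  0.51098453]
```

View pics/s5b.png

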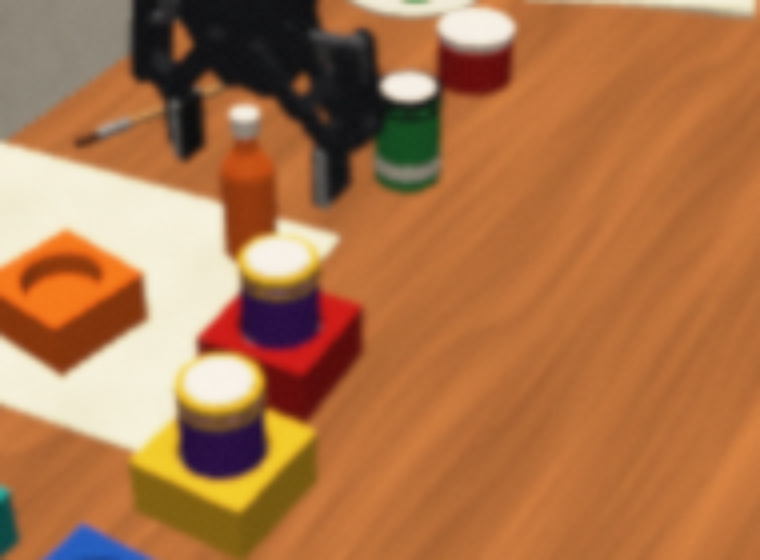

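View pics/w5.png

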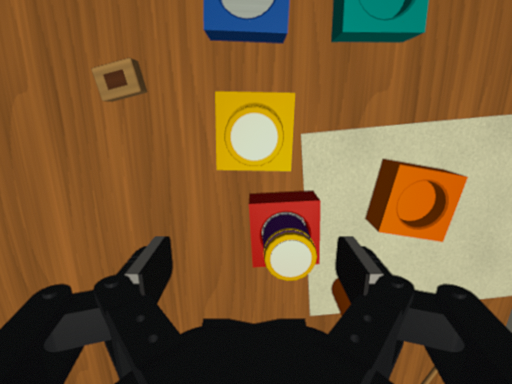

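```bash
python3 -c "
from h import *
print(bot.job_done())"
```

```text
the job is handed in; nothing more can be done
None
```

I weighed both purple canisters, pressed each one home in its nest and handed the job in at about 23.4 s of the 64 s. No verdict comes back, so what follows is from my own checks.

- **First canister:** it stood at about (0.45, -0.27) and lifted at 4.9–5.0 N, so it is heavy and went in the red nest. I pressed it until the plate stopped moving, at about 12 N of contact force.
- **Second canister:** it stood at about (0.54, -0.12) and lifted at 2.65–2.83 N, so it is medium and went in the yellow nest. I pressed it to the stop at about 15 N.
- **Last checks:**
  - The wrist camera put both lids at 92.8–92.9 mm, against 79.9 mm on the table. That puts both undersides 13 mm up, at the stop.
  - Their centres are within about 1 mm of the pocket axes, and both look upright.
  - The gripper is open and clear. In the last pictures the glue, green canister, red pot and stamp look undisturbed; I did not measure them.

**Disagreements:**
- The wrist camera reads about 1.5 mm further in x than the robot's own position, and up to 4 mm further than the fixed cameras. I aimed using positions measured relative to the gripper instead.
- The first canister rubbed the red pocket wall at about 4 N on the way down. I shifted it 1 mm to clear it.
- My last side-camera tilt check gave a meaningless result for the yellow nest because it picked up other surfaces, so upright there rests on the pictures and the wrist camera.

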